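# Pull the tile tray up to the stop and stack the strip tile in it

## Task

Hook the fingers behind the far lip of the wooden tray and drag it along the bench, without lifting it, until its whole open front edge is flush against the stop batten. Then take the whole strip tile lying on the bench and set it down gently, glazed face up, squarely on top of the strip tile in the tray, edges lined up. Do not drop it, keep the tray against the batten and the tiles it carries flat on its floor, and leave everything else on the bench alone.

Things in the scene. Friction and masses are not known exactly. Their poses are not given: they have to be found in the camera images.
- tray: shallow wooden tray on the bench, 170 mm deep (its x) x 272 wide. Floor 6 mm thick; side walls 6 mm thick, tops 24 mm above the bench; far side (+x) closed by the far lip, near side (-x) open. Origin: centre of underside. Two lanes, centred 66 mm left and right of its middle, hold a square and a strip tile, either way round. 1 kg in all; slides with friction, turns if pushed off-centre.
- lip: far lip of the tray: upright board 6 mm thick, 272 mm wide, top 40 mm above the bench, fixed to the tray; its frame is the tray's frame (same origin and axes), the board spans x = +79 to +85 mm. At least 60 mm of bench behind the middle of it is clear at the start.
- tray_front_left (a point): left (+y) end of the tray's open front edge, 3 mm above the underside, 6 mm in from the tray's outer side
- tray_front_right (a point): right (-y) end of the tray's open front edge, 3 mm above the underside, 6 mm in from the tray's outer side
- batten: straight dark wooden stop batten, fixed to the bench between the robot and the tray: 460 mm long (its y), 30 mm wide, 22 mm high. Origin: at bench height, in the middle of its far face, the one that looks at the tray; x points from that face towards the tray, away from the robot. It is rigid.
- strip_tile: the loose strip tile to be stacked: whole, long and narrow, 120 mm (its x) x 50 mm (its y) x 16 mm thick, 0.19 kg (mass varies by a quarter), glazed face up on the bench to the left of the tray. It turns by half a turn into itself. Origin: centre of its underside.
- strip_in_tray: the like strip tile, 120 (its x) x 50 x 16 mm, lying in one lane of the tray, its length roughly along the tray's x; its top is 22 mm above the bench. 25 mm or more is free on each long side. Origin: centre of its underside.
- square_tile: square tile 100 x 100 x 16 mm lying in the other lane of the tray. Origin: centre of its underside.
- broken_strip: broken-off piece of a strip tile, about 75 x 50 x 16 mm, lying right way up on the bench, not to be used.
- spare_square: square tile 100 x 100 x 16 mm lying on the bench, not to be used.
- shard: broken piece of tile, about 80 x 60 x 16 mm, on the bench.
- jar: closed jar, 68 mm across, 90 mm tall, on the bench.
- brush: brush lying on the bench.
- scraper: scraper (spatula) lying on the bench.
- mug: mug, 80 mm across, 90 mm tall, on the bench.

How it is judged:
On the way, in this order (a step that is already met when the one before it is completed fails the run):
1. the tray is being dragged by its far lip: fingers touch the lip and the tray has moved 30 mm (contact force between the fingers and lip above 0.5 N and distance of tray from where it was at the start of the episode above 0.03 m), for 0.05 s.
2. the whole front edge of the tray is against the batten, before the loose strip tile has been moved (x of each of tray_front_left, tray_front_right in the frame of batten below 0.006 m and y of tray_front_left in the frame of batten below 0.235 m and y of tray_front_right in the frame of batten above -0.235 m and distance of strip_tile from where it was at the start of the episode below 0.03 m), for 0.2 s.
At the end, for the whole second after the job is handed in: Both front ends of the tray within 6 mm of the batten and within its length; strip tile flat, glaze up, let go on the tray's strip tile, centres within 8 mm on each axis, parallel within 0.12 rad; the tray's two tiles flat on its floor; all at rest (x of each of tray_front_left, tray_front_right in the frame of batten below 0.006 m and y of tray_front_left in the frame of batten below 0.235 m and y of tray_front_right in the frame of batten above -0.235 m and x of strip_tile in the frame of strip_in_tray between -0.008 and 0.008 m and y of strip_tile in the frame of strip_in_tray between -0.008 and 0.008 m and z of strip_tile in the frame of strip_in_tray between 0.013 and 0.019 m and angle between the x axis of strip_tile and the x axis of strip_in_tray, either way round below 0.12 rad and angle between strip_tile's own z axis and vertical below 0.06 rad and horizontal distance between each of strip_in_tray, square_tile and tray below 0.1 m and z of strip_in_tray in the frame of tray between 0.002 and 0.01 m and z of square_tile in the frame of tray between 0.002 and 0.01 m and linear speed of each of strip_tile, tray below 0.02 m/s and contact force between the fingers and strip_tile below 0.05 N); the robot touches nothing.
It fails at once if the tray is lifted (over 12 mm) or tipped (over 0.12 rad) (height (world z) of tray above 0.012 m or angle between tray's own z axis and vertical above 0.12 rad).
It fails at once if the strip tile is dropped or thrown (moves faster than 0.5 m/s untouched by the fingers) (linear speed of strip_tile above 0.5 m/s and contact force between the fingers and strip_tile below 0.05 N).
It fails at once if another thing on the bench is moved more than 30 mm (distance of any of broken_strip, spare_square, shard, jar, brush, scraper, mug from where it was at the start of the episode above 0.03 m).
It also fails if it takes over 51 s, if anything falls off the work surface, if the arm or the gripper's body presses on something with over 40 N, if the wrist force passes 120 N, or if a joint passes its speed limit or range.

## Robot

A 7-joint arm with a two-finger parallel gripper is mounted at the origin on the work surface. World frame = base frame: x ahead of the robot, y to its left, z up, the work surface at z = 0. Lengths are in m, angles in rad, forces in N, time in s.
With the tool pointing down it reaches from about 0.425 to 0.95 m from the base axis. Payload 4.7 kg.
Tool frame: the origin (TCP) lies midway between the tips of the shut fingers; the grasp point (between the pads) lies env.hold_point_z behind it (env.hold_point_z is the distance from the TCP to the grasp point, in m); z points along the fingers, y is the direction in which the jaws open and shut (so a half turn about z gives the same grasp; the last joint's range is limited). The gripper opens to 85 mm and grips with 20 to 120 N. Pads are 22 mm wide; open, the fingers measure 114 mm over their backs; the gripper's body (76 mm by 85 mm) begins 54 mm behind the grasp point. The pads swing forward as they close: fully open they stand 13 mm farther back than shut.
Start: joints at [1.29, 0.469, -0.049, 1.532, 0.024, 1.141, -0.082], TCP at [0.168, -0.654, 0.231] pointing down, gripper open.
Joint ranges: [-2.59, 2.59], [-0.33, 1.99], [-1.39, 1.29], [0.1, 2.45], [-1.04, 4.18], [0.21, 1.99], [-2.66, 2.66]. Speed limits (rad/s): [2.57, 2.57, 3.14, 3.14, 3.14, 3.14, 3.14].

## Interface

Orientations are given as a rotation vector (axis times angle).
In Python, from workcell import state, eyes, env gives the robot as it stands.
- The arm moves only by the tool carry_out, never from a script. Its argument "targets" is a list of rows, each an object of numbers: "fingers": the gripper command: -1 is fully open, 1 is shut, values between are in proportion; "tx", "ty", "tz": the shift along the world's x, y, z each as a share of 0.15 m, from -1 to 1; "rx", "ry", "rz": the turn, a rotation vector about the world's x, y, z each as a share of 360 degrees, from -1 to 1. In form: [{"fingers": .., "tx": .., "ty": .., "tz": .., "rx": .., "ry": .., "rz": ..}, ...]. A call has 1 to 8 rows; each row shifts and turns the pose as measured when the row begins; what a row does not reach is not made up. A row lasts 1/8 s, in which the tool goes at most 62.5 mm and 10.7 degrees, less where a joint would pass 70% of its speed; a pose out of reach is approached as far as the arm can. A call with a number of a shift or a turn outside -1 to 1 is refused whole. A call with a gripper value outside its range is refused whole. The fingers move at their own pace and stop on an object; "grip_force" is the grip in N (left out, the last holds). Time passes only in rows, so rows that do not move let the fingers close. It gives the time, the measured TCP pose, the force and the opening at its end, in the units of the state.
- state(): the state, without advancing time (a new reading comes with each control period).
- eyes.capture(name): name is "scene" or "top" or "wrist"; returns the picture (384x512x3 uint8, red, green, blue); there is no depth.
- eyes.get_calibration(name): a dict with "vfov" (degrees; the focal length in pixels is half the picture's height over the tangent of half this angle, whatever the lens; pixels are square), "cx", "cy" (the principal point, pixels), "cam_to_world" (4x4, takes a point from camera to world coordinates). Camera axes: x right, y up, looking along -z (the intrinsics and any distortion apply to the point x, -y, -z); pixel columns grow to the right and rows downward; lengths in m; the calibration is good to about 2 mm. A picture is of the moment at which its call begins: read the wrist's pose just before it. get_calibration takes no time and is no camera call; for the wrist camera it gives the pose at the moment of the call.
- env.close_job(): hands the job in, once; it reports no verdict.
Trained networks look in the newest picture that a camera, given by its name, has taken for a name from the list of things; names that differ only in an ending like _2 or _b are one class to them, and where a whole thing is asked for, a point or a joint stands for the part that bears it (a point fixed in the world has none). Each returns a list of dicts, best first, with "score" (0 to 1); they miss things now and then, are a little off and sometimes report something else, mostly with a low value. They report only what shows in the picture. A call takes as long as a camera call.
- eyes.cut_out(thing, camera): "pixels" (384x512 bool, what is visible of it) and "extent" ([left, top, width, height] in pixels, round what is visible of it).
The state is a dict: "time": time; "joint_positions": joint angles; "joint_vel": joint speeds; "effort": joint torques, N m; "tcp_pos": TCP position; "tool_rot": TCP orientation; "ft_force": force on the tool from outside, world axes, zero at the start; "wrist_torque": the same for the moment, N m; "width": finger opening in m.
Only numpy, scipy, OpenCV 4.12 (cv2) and the standard library are available. Lean on these libraries where they do the work, as an engineer would, in place of code of your own. Each camera call takes 0.05 s, during which the arm holds its last target.

## Working session

There is one attempt and no reset: what is moved stays moved. The work goes in short steps, Python scripts to look and compute and a tool call to move; the robot and the scene stay as the last step left them, time stands still between calls to the robot, and variables do not carry over. Pictures are saved under pics/ and viewed, and the job is handed in when it is done.

Besides the shell and the picture viewer there is one more tool, called after ">>>" by a JSON object that holds its "name" and its "arguments", one argument or row to a line. carry_out: Moves the arm, as the interface text tells. Shift numbers are shares of 0.15 m and turn numbers shares of 360 degrees, none past 1 either way. Its arguments: {"type":"object","properties":{"targets":{"type":"array"},"grip_force":{"type":"number"}},"required":["targets"]}

```bash
ls; mkdir -p pics; python3 - <<'E'
from workcell import state, eyes, env
import cv2
s=state(); print({k:s[k] for k in ('time','tcp_pos','tool_rot','width','ft_force')}, env.hold_point_z)
for n in ('scene','top','wrist'):
    im=eyes.capture(n); cv2.imwrite(f'pics/{n}0.png',im[:,:,::-1])
    c=eyes.get_calibration(n); print(n,c)
print([a for a in dir(env) if a[0]!='_'],[a for a in dir(eyes) if a[0]!='_'])
E
```

```text
pics
{'time': 0.0, 'tcp_pos': array([ 0.16801366, -0.65316546,  0.23026337]), 'tool_rot': array([-3.11485396e+00, -3.94260156e-01,  5.10488492e-04]), 'width': 0.08513040662561167, 'ft_force': array([ 0.40924663, -0.1853821 , -0.70365257])} 0.0187
scene {'vfov': 47.37705152168662, 'cx': 266.82857381530897, 'cy': 199.16722613895246, 'cam_to_world': array([[-0.56659751, -0.54598158,  0.61714777,  1.40540653],
       [ 0.82381009, -0.39119852,  0.41024463,  0.67249606],
       [ 0.01744128,  0.74085615,  0.67143724,  1.07877154],
       [ 0.        ,  0.        ,  0.        ,  1.        ]])}
top {'vfov': 44.92612024536692, 'cx': 260.9636421705633, 'cy': 196.54868663210817, 'cam_to_world': array([[ 0.00894188,  0.99361978, -0.11242677,  0.29848462],
       [-0.99993402,  0.00969569,  0.00615999,  0.0445018 ],
       [ 0.00721074,  0.11236427,  0.99364092,  1.57819305],
       [ 0.        ,  0.        ,  0.        ,  1.        ]])}
wrist {'vfov': 63.36848283676012, 'cx': 255.74196677911974, 'cy': 191.71346482760075, 'cam_to_world': array([[ 0.24931901,  0.91619091,  0.31374234,  0.24842502],
       [-0.96841917,  0.23656969,  0.07873437, -0.63371174],
       [-0.00208621, -0.32346407,  0.94623815,  0.37298887],
       [ 0.        ,  0.        ,  0.        ,  1.        ]])}
['MotionError', 'close_job', 'hold_point_z'] ['capture', 'cut_out', 'get_calibration']
```

View pics/top0.png

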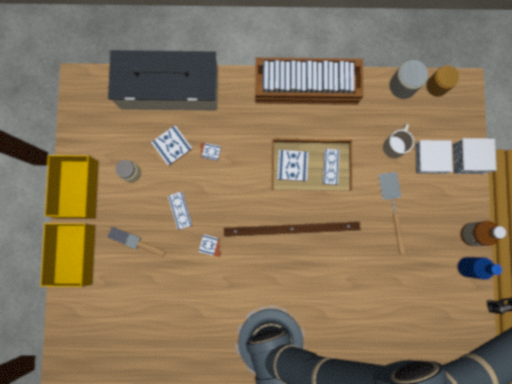

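View pics/scene0.png

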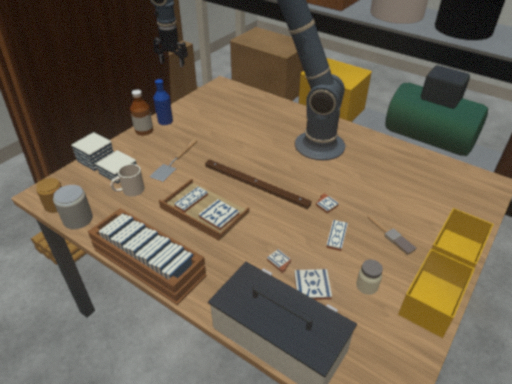

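View pics/wrist0.png

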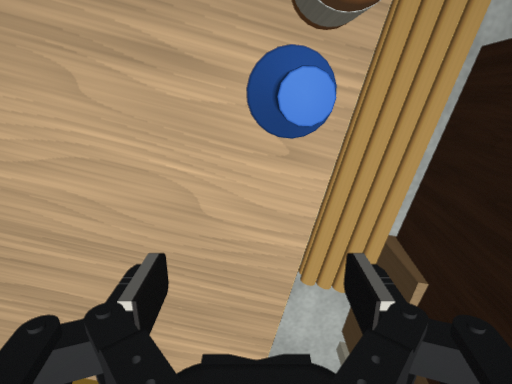

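The top view shows the tray at about (312,165) with its lip on the upper side, the batten at (292,229), and the whole strip tile at (179,210). The broken piece and shard are near (208,151) and (208,245). The strip in the tray is at (331,166).

```bash
cat > h.py <<'E'
import numpy as np, cv2
from workcell import state, eyes, env
def K(c):
    f=192/np.tan(np.radians(c['vfov'])/2); return f,c['cx'],c['cy']
def toworld(px,c,z):
    px=np.atleast_2d(np.asarray(px,float)); f,cx,cy=K(c); M=c['cam_to_world']
    d=np.c_[(px[:,0]-cx)/f,-(px[:,1]-cy)/f,-np.ones(len(px))]@M[:3,:3].T
    o=M[:3,3]; t=(z-o[2])/d[:,2]
    return (o+d*t[:,None])
def topx(P,c):
    P=np.atleast_2d(np.asarray(P,float)); f,cx,cy=K(c); M=c['cam_to_world']
    q=(P-M[:3,3])@M[:3,:3]; return np.c_[cx+f*q[:,0]/-q[:,2],cy-f*q[:,1]/-q[:,2]]
def see(thing,cam,z,k=2,c=None):
    c=c or eyes.get_calibration(cam); out=[]
    for d in eyes.cut_out(thing,cam)[:k]:
        m=d['pixels'].astype(np.uint8)
        cs,_=cv2.findContours(m,cv2.RETR_EXTERNAL,cv2.CHAIN_APPROX_NONE)
        if not cs: continue
        cc=max(cs,key=len)[:,0]; w=toworld(cc,c,z)[:,:2]
        (a,b),(l,s),an=cv2.minAreaRect((w*1000).astype(np.float32))
        bx=cv2.boxPoints(((a,b),(l,s),an))
        print(cam,thing,round(d['score'],2),np.round(d['extent']),'ctr',np.round([a,b],1),'size',np.round([l,s],1),'ang',round(an,1),'n',m.sum()); out.append((d,w))
    return out
E
python3 - <<'E'
from h import *
eyes.capture('top')
for t,z in (('tray',0.024),('batten',.022),('strip_tile',.016),('strip_in_tray',.022),('lip',.04)): see(t,'top',z)
for t,z in (('broken_strip',.016),('shard',.016),('jar',.09),('spare_square',.016),('scraper',.01),('brush',.01),('mug',.05)): see(t,'top',z,1)
eyes.capture('scene')
for t,z in (('tray',0.024),('batten',.022),('strip_tile',.016),('strip_in_tray',.022)): see(t,'scene',z)
print(state()['time'])
E
```

```text
top tray 0.91 [270. 137.  83.  56.] ctr [ 587.9 -131.9] size [179.3 281.1] ang 0.6 n 2823
top batten 0.74 [222. 220. 137.  19.] ctr [367.3 -65.7] size [ 37.8 460.4] ang 3.8 n 1304
top strip_tile 0.8 [168. 194.  27.  37.] ctr [425.9 308.5] size [122.1  52.2] ang 16.9 n 544
top strip_in_tray 0.73 [197. 231.  24.  26.] ctr [310.2 200.2] size [74.9 61.7] ang 74.7 n 371
top strip_in_tray 0.58 [322. 148.  16.  37.] ctr [ 579.9 -199.4] size [ 51.8 121.8] ang 87.1 n 537
top lip 0.88 [273. 138.  76.   7.] ctr [ 664.9 -130.9] size [ 10.4 253.8] ang 0.6 n 289
top broken_strip 0.56 [198. 141.  20.  21.] ctr [630.2 214.9] size [68.8 52.4] ang 79.1 n 274
top shard 0.88 [196. 232.  24.  25.] ctr [308.1 200.2] size [74.4 58.4] ang 75.4 n 342
top jar 0.6 [111. 160.  29.  22.] ctr [546.  468.4] size [72.2 81.8] ang 0.6 n 467
top spare_square 0.71 [150. 127.  44.  40.] ctr [648.8 343.6] size [106.6 102.5] ang 37.5 n 890
top scraper 0.6 [378. 172.  28.  83.] ctr [ 358.3 -428.4] size [147.   25.7] ang 8.5 n 783
top brush 0.7 [110. 228.  52.  27.] ctr [317.8 453.1] size [197.2  39.9] ang 69.7 n 471
top mug 0.77 [381. 123.  29.  33.] ctr [ 657.9 -423.7] size [ 80.2 122.5] ang 35.2 n 685
scene tray 0.67 [157. 180.  92.  62.] ctr [ 600.6 -131.3] size [300.2 185.2] ang 89.9 n 1763
scene strip_tile 0.93 [325. 221.  20.  31.] ctr [440.5 310.7] size [130.4  50.7] ang 19.1 n 417
scene strip_tile 0.35 [294. 268.  36.  32.] ctr [660.4 347.2] size [113.5 110.3] ang 35.3 n 982
scene strip_in_tray 0.81 [178. 188.  31.  22.] ctr [ 590.5 -195.2] size [ 60.8 122.8] ang 86.9 n 373
1.05
```

>>> {"name": "carry_out", "arguments": {
  "targets": [
    {"tx": 0,"ty": 0.3,"tz": 0.1,"fingers": -1},
    {"tx": 0.2,"ty": 0.33,"tz": 0.05,"fingers": -1},
    {"tx": 0.25,"ty": 0.31,"fingers": -1},
    {"tx": 0.25,"ty": 0.31,"fingers": -1},
    {"tx": 0.25,"ty": 0.31,"fingers": -1},
    {"tx": 0.25,"ty": 0.31,"fingers": -1,"rz": -0.02},
    {"tx": 0.25,"ty": 0.31,"fingers": -1,"rz": -0.02},
    {"tx": 0.25,"ty": 0.31,"fingers": -1}
  ]
}}

```text
$.targets[0]: bad value
```

>>> {"name": "carry_out", "arguments": {
  "targets": [
    {"fingers": -1,"tx": 0,"ty": 0.3,"tz": 0.1,"rx": 0,"ry": 0,"rz": 0},
    {"fingers": -1,"tx": 0.2,"ty": 0.33,"tz": 0.05,"rx": 0,"ry": 0,"rz": 0},
    {"fingers": -1,"tx": 0.25,"ty": 0.31,"tz": 0,"rx": 0,"ry": 0,"rz": 0},
    {"fingers": -1,"tx": 0.25,"ty": 0.31,"tz": 0,"rx": 0,"ry": 0,"rz": 0},
    {"fingers": -1,"tx": 0.25,"ty": 0.31,"tz": 0,"rx": 0,"ry": 0,"rz": 0},
    {"fingers": -1,"tx": 0.25,"ty": 0.31,"tz": 0,"rx": 0,"ry": 0,"rz": 0},
    {"fingers": -1,"tx": 0.25,"ty": 0.31,"tz": 0,"rx": 0,"ry": 0,"rz": 0},
    {"fingers": -1,"tx": 0.25,"ty": 0.31,"tz": 0,"rx": 0,"ry": 0,"rz": 0}
  ]
}}

```text
time: 2.05
tcp_pos: [0.4251, -0.2728, 0.2553]
tool_rot: [3.113, 0.375, 0.003]
ft_force: [-0.4, -0.8, 0.5]
width: 0.0853
```

>>> {"name": "carry_out", "arguments": {
  "targets": [
    {"fingers": -1,"tx": 0.25,"ty": 0.28,"tz": 0.1,"rx": 0,"ry": 0,"rz": -0.015},
    {"fingers": -1,"tx": 0.25,"ty": 0.28,"tz": 0.1,"rx": 0,"ry": 0,"rz": -0.015},
    {"fingers": -1,"tx": 0.2,"ty": 0.25,"tz": 0.05,"rx": 0,"ry": 0,"rz": 0},
    {"fingers": -1,"tx": 0.1,"ty": 0.1,"tz": 0,"rx": 0,"ry": 0,"rz": 0},
    {"fingers": -1,"tx": 0,"ty": 0,"tz": 0,"rx": 0,"ry": 0,"rz": 0}
  ]
}}

```text
time: 2.68
tcp_pos: [0.5507, -0.1257, 0.2953]
tool_rot: [3.136, 0.085, 0.008]
ft_force: [-0.9, -0.4, -0.6]
width: 0.0856
```

```bash
python3 - <<'E'
from h import *
s=state(); print(s['time'],s['tcp_pos'],s['tool_rot'],s['joint_vel'].round(3))
c=eyes.get_calibration('wrist'); im=eyes.capture('wrist'); cv2.imwrite('pics/w1.png',im[:,:,::-1]); np.save('w1.npy',im); np.save('c1.npy',c,allow_pickle=True)
for t,z in (('tray',0.024),('lip',.04),('batten',.022),('strip_in_tray',.022),('square_tile',.022)): see(t,'wrist',z,2,c)
E
```

```text
2.675 [ 0.55072959 -0.12566058  0.29534012] [3.13552644 0.0849184  0.00758166] [ 0.001 -0.012  0.018  0.005  0.007  0.01  -0.003]
wrist tray 0.88 [158.  45. 227. 146.] ctr [ 592.3 -137.7] size [280.5 171.3] ang 89.9 n 17819
wrist batten 0.94 [ 60. 248. 298.  24.] ctr [377.2 -63.9] size [ 43.1 449.7] ang 3.5 n 5924
wrist strip_in_tray 0.81 [291.  81.  48.  92.] ctr [ 584.1 -201.6] size [ 53.4 121.1] ang 87.0 n 3574
wrist square_tile 0.6 [177.  78.  76.  83.] ctr [587.6 -71.8] size [102.2 101.6] ang 87.3 n 6042
```

View pics/w1.png

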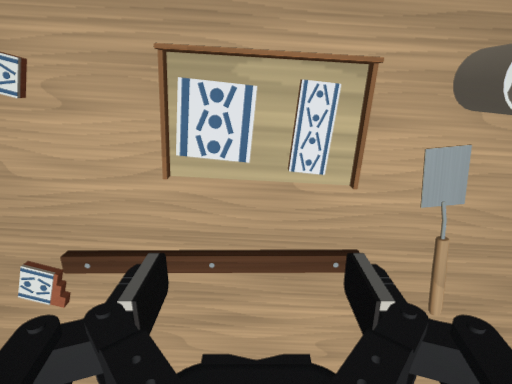

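```bash
python3 - <<'E'
from h import *
im=np.load('w1.npy'); c=np.load('c1.npy',allow_pickle=True).item()
cv2.imwrite('pics/w1a.png',cv2.resize(im[30:205,140:400,::-1],None,fx=3,fy=3,interpolation=cv2.INTER_CUBIC))
cv2.imwrite('pics/w1b.png',cv2.resize(im[230:290,50:370,::-1],None,fx=2.5,fy=2.5,interpolation=cv2.INTER_CUBIC))
print(toworld([(157,44),(382,58)],c,.04).round(4)[:,:2]); print(toworld([(167,180),(358,188)],c,.006).round(4)[:,:2]); print(toworld([(64,253),(358,250)],c,.022).round(4)[:,:2])
E
```

```text
[[ 0.674  -0.006 ]
 [ 0.6734 -0.2705]]
[[ 0.4987 -0.0022]
 [ 0.5012 -0.2803]]
[[ 0.3804  0.1525]
 [ 0.4084 -0.2901]]
```

View pics/w1a.png

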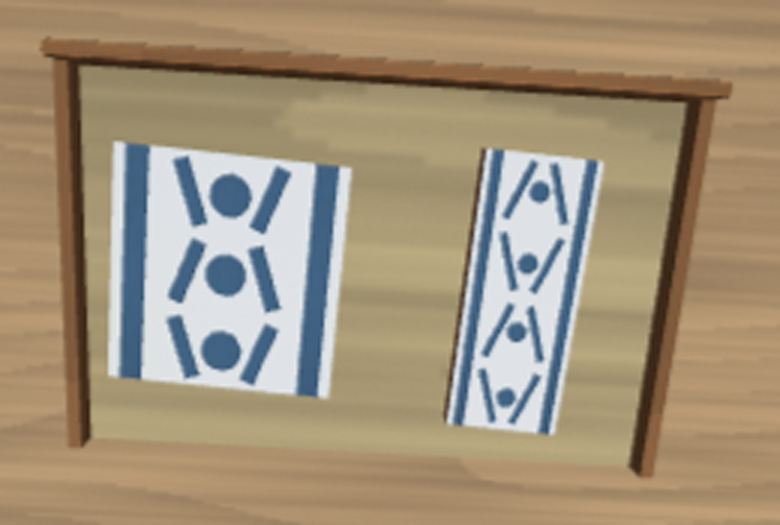

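View pics/w1b.png

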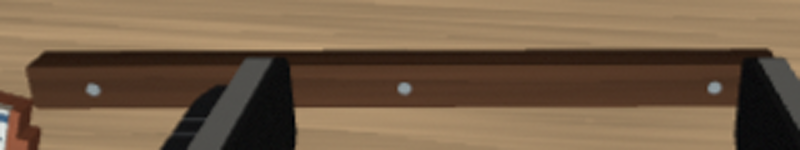

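```bash
python3 - <<'E'
from h import *
c=np.load('c1.npy',allow_pickle=True).item()
print('bat top',toworld([(67,256.4),(358,252.8)],c,.022).round(4)[:,:2],'bot', toworld([(68,250.8),(358,249.6)],c,0).round(4)[:,:2])
t=eyes.get_calibration('top'); s=eyes.get_calibration('scene')
for z in (0,.04,.08): print(z,toworld([(258,104),(362,102),(258,97),(362,95)],t,z).round(3)[:,:2].tolist())
# rack in scene: far-right top corner etc
for x in (.75,.78,.80,.85): 
  for z in (0,.06,.1): print(x,z,topx([(x,.03,z),(x,-.28,z)],s).round(0).tolist(),topx([(x,.03,z)],t).round(0).tolist())
im=cv2.imread('pics/scene0.png'); cv2.imwrite('pics/s0c.png',cv2.resize(im[170:310,70:270],None,fx=4,fy=4,interpolation=cv2.INTER_CUBIC))
E
```

```text
bat top [[ 0.3748  0.1488]
 [ 0.4037 -0.2908]] bot [[ 0.3713  0.1601]
 [ 0.3973 -0.2989]]
0 [[0.803, 0.048], [0.814, -0.317], [0.828, 0.048], [0.839, -0.317]]
0.04 [[0.79, 0.048], [0.801, -0.307], [0.815, 0.048], [0.826, -0.308]]
0.08 [[0.777, 0.048], [0.788, -0.298], [0.801, 0.048], [0.812, -0.299]]
0.75 0 [[211.0, 259.0], [142.0, 219.0]] [[263.0, 119.0]]
0.75 0.06 [[210.0, 246.0], [139.0, 206.0]] [[263.0, 114.0]]
0.75 0.1 [[209.0, 237.0], [137.0, 198.0]] [[263.0, 110.0]]
0.78 0 [[205.0, 265.0], [136.0, 224.0]] [[263.0, 110.0]]
0.78 0.06 [[204.0, 252.0], [133.0, 211.0]] [[263.0, 105.0]]
0.78 0.1 [[203.0, 243.0], [130.0, 203.0]] [[263.0, 101.0]]
0.8 0 [[201.0, 269.0], [131.0, 227.0]] [[263.0, 105.0]]
0.8 0.06 [[199.0, 256.0], [128.0, 215.0]] [[263.0, 99.0]]
0.8 0.1 [[198.0, 248.0], [126.0, 206.0]] [[263.0, 95.0]]
0.85 0 [[190.0, 280.0], [120.0, 236.0]] [[263.0, 91.0]]
0.85 0.06 [[188.0, 267.0], [116.0, 224.0]] [[263.0, 85.0]]
0.85 0.1 [[187.0, 258.0], [114.0, 215.0]] [[264.0, 81.0]]
```

View pics/s0c.png

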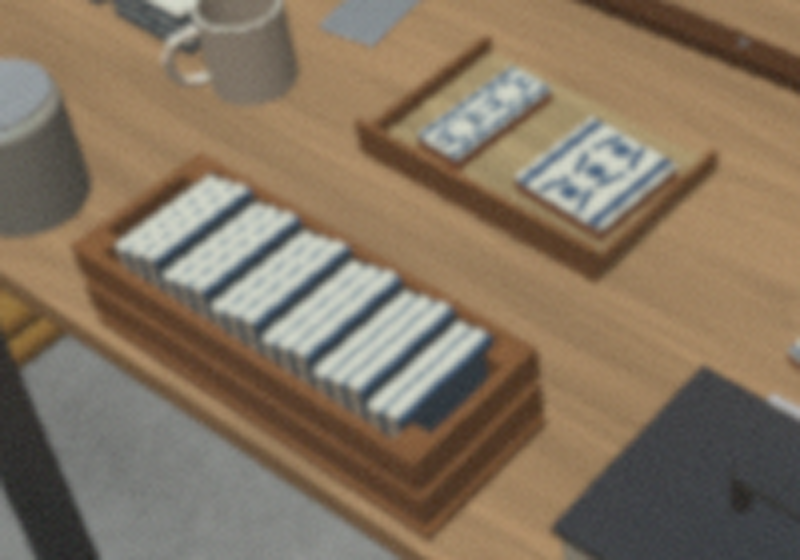

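>>> {"name": "carry_out", "arguments": {
  "targets": [
    {"fingers": -1,"tx": 0.35,"ty": -0.03,"tz": -0.1,"rx": 0,"ry": 0,"rz": 0},
    {"fingers": -1,"tx": 0.36,"ty": -0.03,"tz": -0.1,"rx": 0,"ry": 0,"rz": 0},
    {"fingers": -1,"tx": 0.3,"ty": 0,"tz": -0.2,"rx": 0,"ry": 0,"rz": 0},
    {"fingers": -1,"tx": 0.02,"ty": 0,"tz": -0.3,"rx": 0,"ry": 0,"rz": 0},
    {"fingers": -1,"tx": 0,"ty": 0,"tz": -0.3,"rx": 0,"ry": 0,"rz": 0},
    {"fingers": -1,"tx": 0,"ty": 0,"tz": 0,"rx": 0,"ry": 0,"rz": 0}
  ]
}}

```text
time: 3.72
tcp_pos: [0.7053, -0.1469, 0.1418]
tool_rot: [3.13, 0.056, 0.008]
ft_force: [-0.1, -0.5, 0.3]
width: 0.0851
```

```bash
python3 - <<'E'
from h import *
s=state(); print(s['time'],s['tcp_pos'],s['tool_rot'],s['joint_vel'].round(3),s['ft_force'])
c=eyes.get_calibration('wrist'); im=eyes.capture('wrist'); cv2.imwrite('pics/w2.png',im[:,:,::-1]); np.save('w2.npy',im); np.save('c2.npy',c,allow_pickle=True)
for t,z in (('tray',0.024),('lip',.04),('strip_in_tray',.022)): see(t,'wrist',z,2,c)
E
```

```text
3.725 [ 0.70525247 -0.14686105  0.14175383] [3.12971032 0.05612336 0.0078834 ] [ 0.01  -0.045 -0.008 -0.073  0.003 -0.004  0.002] [-0.06384579 -0.45690147  0.31334535]
wrist tray 0.83 [ 86. 204. 312. 147.] ctr [ 604.6 -136.1] size [287.3 161.5] ang 89.9 n 20412
wrist lip 0.68 [ 82. 205. 313.  30.] ctr [ 680.2 -137.2] size [269.1  22.1] ang 89.6 n 6636
wrist strip_in_tray 0.89 [275. 240.  64. 109.] ctr [ 588.6 -201.5] size [ 52.9 128.3] ang 87.1 n 5584
```

View pics/w2.png

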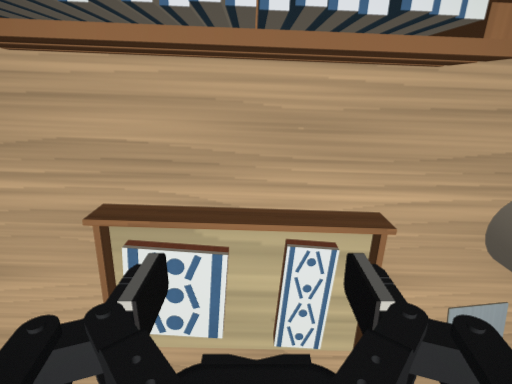

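```bash
python3 - <<'E'
from h import *
c=np.load('c2.npy',allow_pickle=True).item()
im=np.load('w2.npy'); cv2.imwrite('pics/w2c.png',cv2.resize(im[195:245,70:410,::-1],None,fx=2.3,fy=4,interpolation=cv2.INTER_CUBIC))
print('top',toworld([(87,221),(393,231)],c,.04).round(4)[:,:2],'bot', toworld([(105,205),(380,213)],c,0).round(4)[:,:2])
s=state(); print(topx([s['tcp_pos']],c))
for z in (.12,.14,.155,.16): print(topx([s['tcp_pos']+[0,.0,z-.1418]],c))
E
```

```text
top [[ 0.6742 -0.0062]
 [ 0.6729 -0.2697]] bot [[ 0.6733 -0.0035]
 [ 0.6734 -0.2739]]
[[253.46411171 253.56042088]]
[[253.30982716 233.75377913]]
[[253.44981233 251.72470367]]
[[253.57958094 268.38405512]]
[[253.62887469 274.71225532]]
```

View pics/w2c.png

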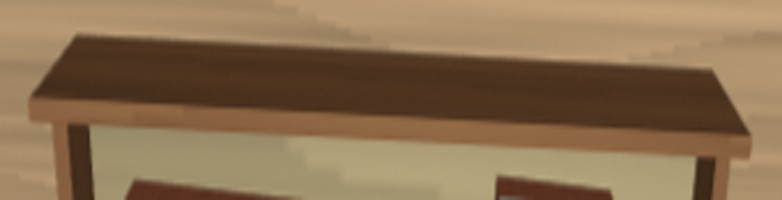

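>>> {"name": "carry_out", "arguments": {
  "targets": [
    {"fingers": -1,"tx": 0,"ty": 0.06,"tz": -0.3,"rx": 0,"ry": 0,"rz": 0.004},
    {"fingers": -1,"tx": 0,"ty": 0,"tz": -0.3,"rx": 0,"ry": 0,"rz": 0},
    {"fingers": -1,"tx": 0,"ty": 0,"tz": -0.1,"rx": 0,"ry": 0,"rz": 0},
    {"fingers": -1,"tx": 0,"ty": 0,"tz": 0,"rx": 0,"ry": 0,"rz": 0}
  ]
}}

```text
time: 4.42
tcp_pos: [0.7167, -0.1386, 0.0548]
tool_rot: [3.122, 0.094, 0.061]
ft_force: [1.3, 1.0, 0.9]
width: 0.0855
```

```bash
python3 - <<'E'
from h import *
s=state(); print(s['joint_positions'].round(3),s['joint_vel'].round(3))
E
```

```text
[ 0.33   0.727 -0.312  1.551  0.287  0.867 -1.597] [ 0.005 -0.02  -0.002 -0.019  0.001  0.004  0.   ]
```

>>> {"name": "carry_out", "arguments": {
  "targets": [
    {"fingers": -1,"tx": -0.04,"ty": 0,"tz": -0.14,"rx": 0,"ry": 0.006,"rz": 0},
    {"fingers": -1,"tx": 0,"ty": 0,"tz": -0.14,"rx": 0,"ry": 0,"rz": 0},
    {"fingers": -1,"tx": 0,"ty": 0,"tz": 0,"rx": 0,"ry": 0,"rz": 0}
  ]
}}

```text
time: 4.8
tcp_pos: [0.7127, -0.1392, 0.0142]
tool_rot: [3.123, 0.094, 0.007]
ft_force: [-0.2, 0.2, 0.3]
width: 0.0855
```

>>> {"name": "carry_out", "arguments": {
  "targets": [
    {"fingers": -1,"tx": -0.05,"ty": 0,"tz": -0.07,"rx": 0,"ry": 0,"rz": 0},
    {"fingers": -1,"tx": -0.08,"ty": 0,"tz": 0,"rx": 0,"ry": 0,"rz": 0},
    {"fingers": -1,"tx": -0.06,"ty": 0,"tz": 0,"rx": 0,"ry": 0,"rz": 0},
    {"fingers": -1,"tx": -0.06,"ty": 0,"tz": 0,"rx": 0,"ry": 0,"rz": 0}
  ]
}}

```text
time: 5.3
tcp_pos: [0.676, -0.1383, 0.0043]
tool_rot: [3.124, 0.093, 0.019]
ft_force: [3.5, -0.2, -2.4]
width: 0.0854
```

>>> {"name": "carry_out", "arguments": {
  "targets": [
    {"fingers": -1,"tx": -0.09,"ty": 0,"tz": 0,"rx": 0,"ry": 0,"rz": 0},
    {"fingers": -1,"tx": -0.1,"ty": 0,"tz": 0,"rx": 0,"ry": 0,"rz": 0},
    {"fingers": -1,"tx": -0.1,"ty": 0,"tz": 0,"rx": 0,"ry": 0,"rz": 0},
    {"fingers": -1,"tx": -0.1,"ty": 0,"tz": 0,"rx": 0,"ry": 0,"rz": 0},
    {"fingers": -1,"tx": -0.1,"ty": 0,"tz": 0,"rx": 0,"ry": 0,"rz": 0}
  ]
}}

```text
time: 5.92
tcp_pos: [0.6016, -0.139, 0.0068]
tool_rot: [3.122, 0.097, 0.033]
ft_force: [4.2, 0.2, -2.9]
width: 0.0853
```

```bash
python3 - <<'E'
from h import *
im=eyes.capture('top'); cv2.imwrite('pics/t3.png',cv2.resize(im[110:270,180:400,::-1],None,fx=3.5,fy=3.5,interpolation=cv2.INTER_CUBIC))
see('tray','top',.024,1);see('batten','top',.022,1)
E
```

```text
top tray 0.83 [272. 162.  81.  59.] ctr [499.2 -94.1] size [180.4 185.5] ang 5.3 n 1715
top batten 0.61 [222. 224. 108.  12.] ctr [363.8 -18.5] size [ 33.8 352.6] ang 3.0 n 937
```

View pics/t3.png

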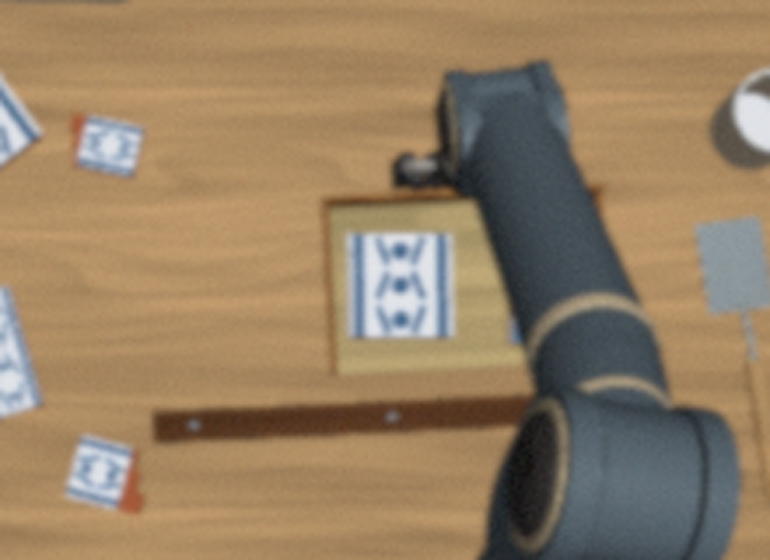

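>>> {"name": "carry_out", "arguments": {
  "targets": [
    {"fingers": -1,"tx": -0.08,"ty": 0,"tz": -0.01,"rx": 0,"ry": 0.003,"rz": 0},
    {"fingers": -1,"tx": -0.06,"ty": 0,"tz": 0,"rx": 0,"ry": 0,"rz": 0},
    {"fingers": -1,"tx": -0.03,"ty": 0,"tz": 0,"rx": 0,"ry": 0,"rz": 0}
  ]
}}

```text
time: 6.45
tcp_pos: [0.5795, -0.1392, 0.0069]
tool_rot: [3.122, 0.097, 0.014]
ft_force: [3.0, -1.0, -2.7]
width: 0.0854
```

>>> {"name": "carry_out", "arguments": {
  "targets": [
    {"fingers": -1,"tx": -0.03,"ty": 0,"tz": 0,"rx": 0,"ry": 0,"rz": 0},
    {"fingers": -1,"tx": -0.03,"ty": 0,"tz": 0,"rx": 0,"ry": 0,"rz": 0}
  ]
}}

```text
time: 6.7
tcp_pos: [0.5731, -0.1397, 0.0075]
tool_rot: [3.121, 0.096, 0.025]
ft_force: [11.3, -2.0, -4.3]
width: 0.0851
```

>>> {"name": "carry_out", "arguments": {
  "targets": [
    {"fingers": -1,"tx": -0.04,"ty": 0,"tz": -0.01,"rx": 0,"ry": 0.002,"rz": 0}
  ]
}}

```text
time: 6.82
tcp_pos: [0.5726, -0.1405, 0.0076]
tool_rot: [3.121, 0.091, 0.025]
ft_force: [14.7, -1.2, -3.5]
width: 0.0851
```

>>> {"name": "carry_out", "arguments": {
  "targets": [
    {"fingers": -1,"tx": -0.05,"ty": 0,"tz": -0.01,"rx": 0,"ry": 0.002,"rz": 0}
  ]
}}

```text
time: 6.95
tcp_pos: [0.5724, -0.1405, 0.0083]
tool_rot: [3.122, 0.088, 0.03]
ft_force: [16.7, -0.1, -2.9]
width: 0.0856
```

```bash
python3 - <<'E'
from h import *
s=state(); print(s['time'],s['ft_force'],s['wrist_torque'])
im=eyes.capture('top'); cv2.imwrite('pics/t4.png',cv2.resize(im[150:250,210:370,::-1],None,fx=5,fy=5,interpolation=cv2.INTER_CUBIC))
im=eyes.capture('scene'); cv2.imwrite('pics/s4.png',cv2.resize(im[130:250,150:330,::-1],None,fx=4.4,fy=4.4,interpolation=cv2.INTER_CUBIC))
E
```

```text
6.95 [16.6928551  -0.06564827 -2.92225925] [-0.08146035 -3.29976286 -0.49330265]
```

View pics/t4.png

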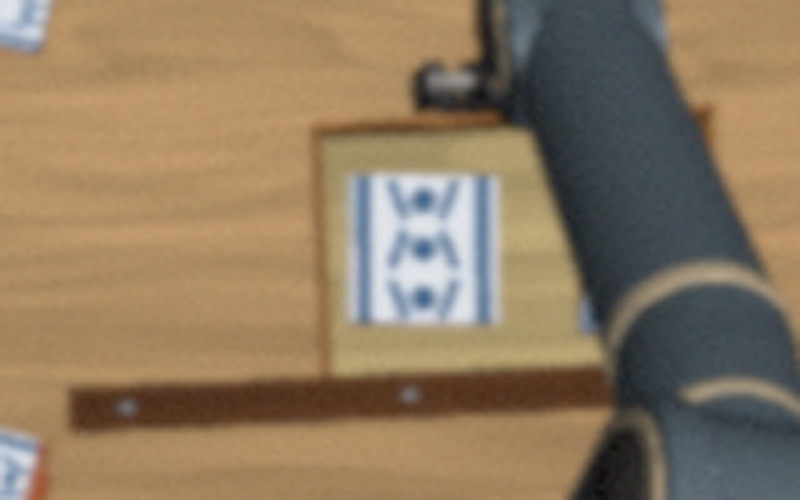

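View pics/s4.png

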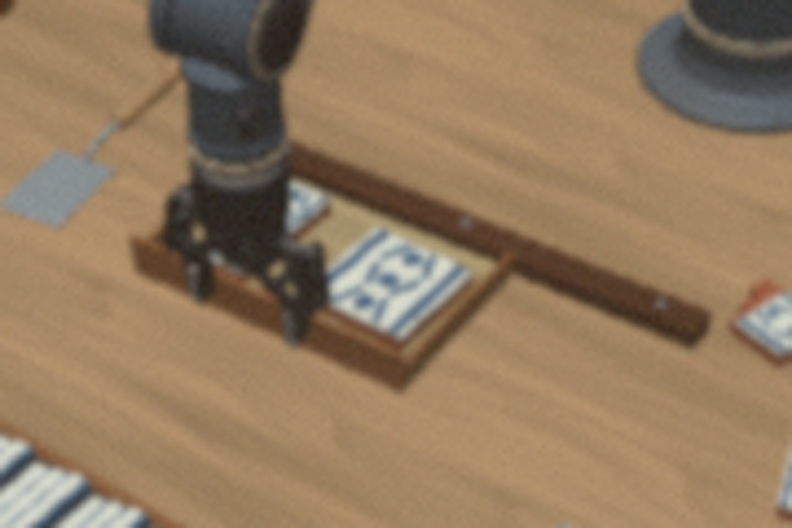

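>>> {"name": "carry_out", "arguments": {
  "targets": [
    {"fingers": -1,"tx": -0.07,"ty": 0,"tz": -0.02,"rx": 0,"ry": 0.003,"rz": -0.001},
    {"fingers": -1,"tx": -0.07,"ty": 0,"tz": -0.01,"rx": 0,"ry": 0.003,"rz": -0.001}
  ]
}}

```text
time: 7.3
tcp_pos: [0.5724, -0.1405, 0.0103]
tool_rot: [3.12, 0.081, 0.04]
ft_force: [19.6, -2.2, -4.9]
width: 0.0856
```

>>> {"name": "carry_out", "arguments": {
  "targets": [
    {"fingers": -1,"tx": 0.1,"ty": 0,"tz": 0,"rx": 0,"ry": 0.003,"rz": 0},
    {"fingers": -1,"tx": 0.1,"ty": 0,"tz": 0,"rx": 0,"ry": 0.003,"rz": 0},
    {"fingers": -1,"tx": 0.05,"ty": 0,"tz": 0.2,"rx": 0,"ry": 0,"rz": 0},
    {"fingers": -1,"tx": 0,"ty": 0,"tz": 0.4,"rx": 0,"ry": 0,"rz": 0},
    {"fingers": -1,"tx": -0.1,"ty": 0,"tz": 0.4,"rx": 0,"ry": 0,"rz": 0},
    {"fingers": -1,"tx": -0.3,"ty": 0,"tz": 0.3,"rx": 0,"ry": 0,"rz": 0},
    {"fingers": -1,"tx": -0.2,"ty": 0,"tz": 0.2,"rx": 0,"ry": 0,"rz": 0},
    {"fingers": -1,"tx": 0,"ty": 0,"tz": 0,"rx": 0,"ry": 0,"rz": 0}
  ]
}}

```text
time: 8.3
tcp_pos: [0.5058, -0.1406, 0.2353]
tool_rot: [3.121, 0.079, -0.071]
ft_force: [1.2, -0.2, -0.9]
width: 0.0854
```

```bash
python3 - <<'E'
from h import *
s=state(); print(s['time'],s['tcp_pos'],s['tool_rot'],s['joint_vel'].round(3),s['ft_force'])
c=eyes.get_calibration('wrist'); im=eyes.capture('wrist'); cv2.imwrite('pics/w5.png',im[:,:,::-1]); np.save('w5.npy',im); np.save('c5.npy',c,allow_pickle=True)
cv2.imwrite('pics/w5c.png',cv2.resize(im[150:280,60:420,::-1],None,fx=2.2,fy=4,interpolation=cv2.INTER_CUBIC))
for t,z in (('tray',0.024),('lip',.04),('batten',.022),('strip_in_tray',.022),('square_tile',.022)): see(t,'wrist',z,2,c)
E
```

```text
8.3 [ 0.50578177 -0.14056969  0.23532379] [ 3.12110949  0.07918014 -0.07075166] [-0.007  0.033  0.006  0.02  -0.001 -0.001  0.004] [ 1.23935917 -0.1943019  -0.92044655]
wrist tray 0.84 [122. 103. 258. 137.] ctr [ 478.  -141.8] size [172.1 283. ] ang 3.0 n 19879
wrist lip 0.8 [120. 102. 264.  12.] ctr [ 559.5 -137.4] size [ 10.6 270.2] ang 3.1 n 2438
wrist lip 0.23 [485.   0.  27.  60.] ctr [ 640.7 -373.4] size [57.7 24.6] ang 19.9 n 1372
wrist batten 0.68 [ 14. 230. 355.  34.] ctr [377.9 -69.3] size [ 42.3 457.2] ang 3.0 n 8804
wrist strip_in_tray 0.74 [284. 128.  51.  98.] ctr [ 475.5 -206.7] size [ 55.5 122.5] ang 89.8 n 4277
wrist square_tile 0.89 [152. 134.  89.  83.] ctr [471.7 -78.1] size [102.7 100.9] ang 0.6 n 6858
```

View pics/w5.png

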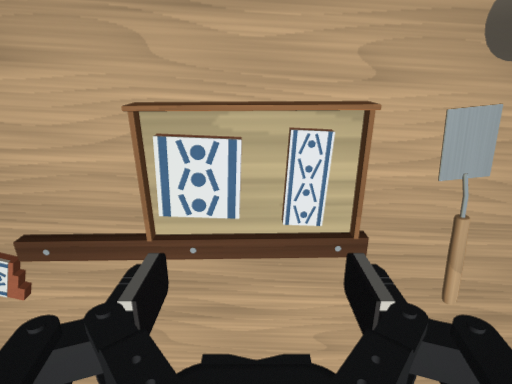

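View pics/w5c.png

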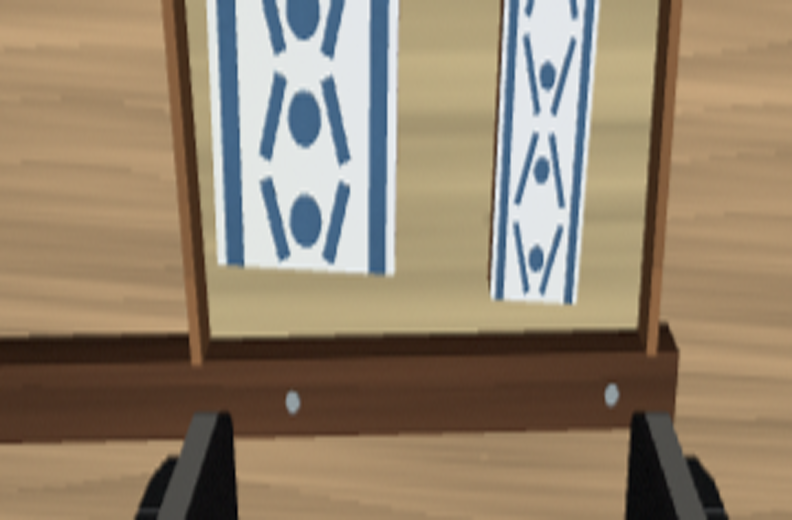

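>>> {"name": "carry_out", "arguments": {
  "targets": [
    {"fingers": -1,"tx": -0.1,"ty": -0.22,"tz": 0,"rx": 0,"ry": -0.004,"rz": -0.004},
    {"fingers": -1,"tx": -0.1,"ty": -0.22,"tz": 0,"rx": 0,"ry": -0.004,"rz": -0.003},
    {"fingers": -1,"tx": 0,"ty": 0,"tz": 0,"rx": 0,"ry": 0,"rz": 0},
    {"fingers": -1,"tx": 0,"ty": 0,"tz": 0,"rx": 0,"ry": 0,"rz": 0}
  ]
}}

```text
time: 9.1
tcp_pos: [0.478, -0.2053, 0.2271]
tool_rot: [3.132, 0.018, -0.006]
ft_force: [0.2, 0.2, -0.5]
width: 0.0855
```

```bash
cat >> h.py <<'E'
def quad(thing,cam,c,im,z,name,near=None):
    """fit top-face by white/blue colour inside cut_out mask; return world quad stats"""
    for d in eyes.cut_out(thing,cam)[:3]:
        m=d['pixels'].astype(np.uint8); m=cv2.dilate(m,np.ones((5,5)))
        hsv=cv2.cvtColor(im,cv2.COLOR_RGB2HSV)
        r,g,b=[im[:,:,i].astype(int) for i in range(3)]
        glaze=((b>r-8)&(b>90))
        mm=(m>0)&glaze; mm=cv2.morphologyEx(mm.astype(np.uint8),cv2.MORPH_CLOSE,np.ones((5,5)))
        cs,_=cv2.findContours(mm,cv2.RETR_EXTERNAL,cv2.CHAIN_APPROX_NONE)
        cc=max(cs,key=cv2.contourArea)
        w=toworld(cc[:,0],c,z)[:,:2]*1000
        (a,b2),(l,s),an=cv2.minAreaRect(w.astype(np.float32))
        if l<s: l,s,an=s,l,an-90
        an=(an+90)%180-90
        M=cv2.moments(w.astype(np.float32)); 
        mu=np.array([[M['mu20'],M['mu11']],[M['mu11'],M['mu02']]]); e,v=np.linalg.eigh(mu); ax=v[:,1]; pa=np.degrees(np.arctan(ax[1]/ax[0]))
        print(thing,round(d['score'],2),'rect ctr',np.round([a,b2],1),'size',np.round([l,s],1),'ang',round(an,2),'| moments ctr',np.round([M['m10']/M['m00'],M['m01']/M['m00']],1),'ang',round(pa,2),'px',np.round(cc[:,0].mean(0)))
        o=im[:,:,::-1].copy(); cv2.drawContours(o,[cc],-1,(0,0,255),1); cv2.imwrite(name,o)
def snap(name):
    import pickle
    s=state(); c=eyes.get_calibration('wrist'); im=eyes.capture('wrist'); cv2.imwrite(f'pics/{name}.png',im[:,:,::-1]); pickle.dump((s,c,im),open(name+'.pkl','wb'))
    r=s['tool_rot']; 
    from scipy.spatial.transform import Rotation as R
    A=R.from_rotvec(r).as_matrix()
    print('t',round(s['time'],2),'tcp',s['tcp_pos'].round(4),'yaw',round(np.degrees(np.arctan2(A[1,0],A[0,0])),2),'z axis',A[:,2].round(3),'F',s['ft_force'].round(1))
    return s,c,im
E
python3 - <<'E'
from h import *
s,c,im=snap('w6')
quad('strip_in_tray','wrist',c,im,.022,'pics/w6q.png')
quad('strip_in_tray','wrist',c,im,.022,'pics/w6q.png') if 0 else None
E
```

```text
t 9.1 tcp [ 0.478  -0.2053  0.2271] yaw 0.66 z axis [-0.004 -0.01  -1.   ] F [ 0.2  0.2 -0.5]
strip_in_tray 0.97 rect ctr [ 474.5 -208.4] size [118.8  49.4] ang 0.24 | moments ctr [ 474.5 -208.5] ang 0.31 px [256. 161.]
```

```bash
sleep 0
```

```text
(no output)
```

View pics/w6q.png

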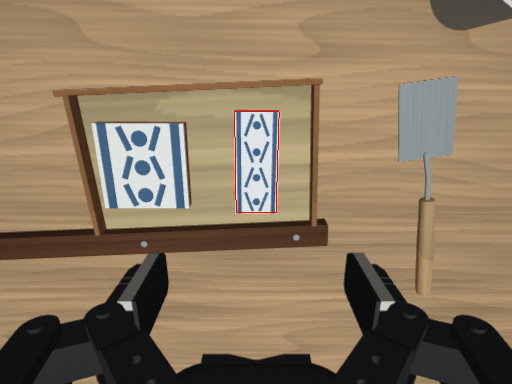

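>>> {"name": "carry_out", "arguments": {
  "targets": [
    {"fingers": -1,"tx": 0.08,"ty": 0.38,"tz": 0,"rx": 0,"ry": 0,"rz": 0.005},
    {"fingers": -1,"tx": 0.08,"ty": 0.38,"tz": 0,"rx": 0,"ry": 0,"rz": 0.005},
    {"fingers": -1,"tx": 0.05,"ty": 0.38,"tz": 0,"rx": 0,"ry": 0,"rz": 0.005},
    {"fingers": -1,"tx": 0,"ty": 0.38,"tz": 0,"rx": 0,"ry": 0,"rz": 0.005},
    {"fingers": -1,"tx": 0,"ty": 0.38,"tz": 0,"rx": 0,"ry": 0,"rz": 0.005},
    {"fingers": -1,"tx": -0.1,"ty": 0.36,"tz": 0,"rx": 0,"ry": 0,"rz": 0.005},
    {"fingers": -1,"tx": -0.1,"ty": 0.36,"tz": 0,"rx": 0,"ry": 0,"rz": 0.005},
    {"fingers": -1,"tx": -0.1,"ty": 0.3,"tz": 0,"rx": 0,"ry": 0,"rz": 0.005}
  ]
}}

```text
time: 10.2
tcp_pos: [0.4645, 0.2513, 0.2276]
tool_rot: [3.105, 0.431, 0.001]
ft_force: [0.5, 0.4, 0.2]
width: 0.0856
```

>>> {"name": "carry_out", "arguments": {
  "targets": [
    {"fingers": -1,"tx": -0.12,"ty": 0.22,"tz": 0,"rx": 0,"ry": 0,"rz": 0.003},
    {"fingers": -1,"tx": -0.08,"ty": 0.16,"tz": 0,"rx": 0,"ry": 0,"rz": 0.002},
    {"fingers": -1,"tx": 0,"ty": 0,"tz": 0,"rx": 0,"ry": 0,"rz": 0},
    {"fingers": -1,"tx": 0,"ty": 0,"tz": 0,"rx": 0,"ry": 0,"rz": 0}
  ]
}}

```text
time: 10.7
tcp_pos: [0.4292, 0.318, 0.2278]
tool_rot: [3.098, 0.506, -0.0]
ft_force: [0.9, -0.9, 0.3]
width: 0.0855
```

```bash
python3 - <<'E'
from h import *
s,c,im=snap('w7')
quad('strip_tile','wrist',c,im,.016,'pics/w7q.png')
print(s['joint_positions'].round(2))
E
```

```text
t 10.7 tcp [0.4292 0.318  0.2278] yaw 18.56 z axis [ 0.    -0.003 -1.   ] F [ 0.9 -0.9  0.3]
strip_tile 0.93 rect ctr [430.1 308.3] size [119.7  48.7] ang 17.69 | moments ctr [430.1 308.5] ang 17.74 px [263. 159.]
[-0.17  0.32 -0.67  1.84  0.23  1.06 -2.18]
```

View pics/w7q.png

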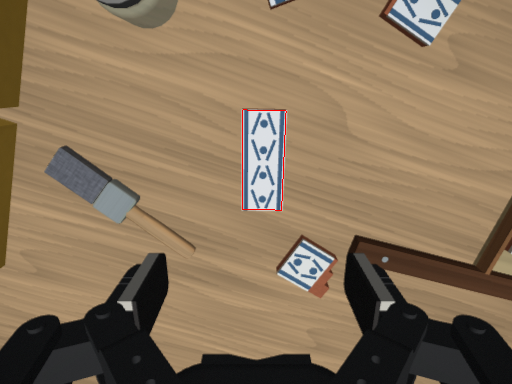

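>>> {"name": "carry_out", "arguments": {
  "targets": [
    {"fingers": -1,"tx": 0,"ty": -0.06,"tz": -0.2,"rx": 0,"ry": 0,"rz": -0.002},
    {"fingers": -1,"tx": 0,"ty": 0,"tz": -0.25,"rx": 0,"ry": 0,"rz": 0},
    {"fingers": -1,"tx": 0,"ty": 0,"tz": -0.25,"rx": 0,"ry": 0,"rz": 0},
    {"fingers": -1,"tx": 0,"ty": 0,"tz": -0.2,"rx": 0,"ry": 0,"rz": 0},
    {"fingers": -1,"tx": 0,"ty": 0,"tz": -0.1,"rx": 0,"ry": 0,"rz": 0},
    {"fingers": -1,"tx": 0,"ty": 0,"tz": 0,"rx": 0,"ry": 0,"rz": 0}
  ]
}}

```text
time: 11.55
tcp_pos: [0.4355, 0.3019, 0.0748]
tool_rot: [3.103, 0.462, 0.008]
ft_force: [-0.1, 0.9, 0.4]
width: 0.0856
```

```bash
python3 - <<'E'
from h import *
s,c,im=snap('w8')
quad('strip_tile','wrist',c,im,.016,'pics/w8q.png')
E
```

```text
t 11.55 tcp [0.4355 0.3019 0.0748] yaw 16.94 z axis [ 0.005 -0.004 -1.   ] F [-0.1  0.9  0.4]
strip_tile 0.88 rect ctr [430.  308.4] size [119.8  49.6] ang 17.73 | moments ctr [430.2 308.4] ang 17.67 px [243. 206.]
```

View pics/w8q.png

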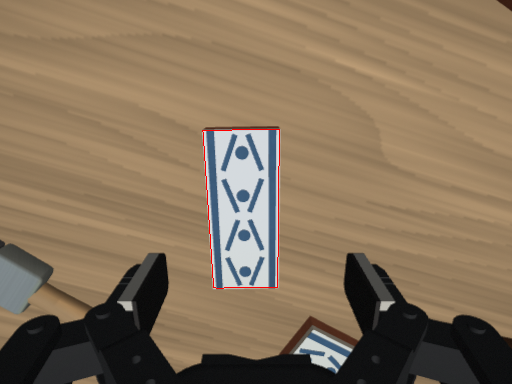

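>>> {"name": "carry_out", "arguments": {
  "targets": [
    {"fingers": -1,"tx": -0.04,"ty": 0.045,"tz": -0.12,"rx": 0,"ry": 0,"rz": 0.002},
    {"fingers": -1,"tx": 0,"ty": 0,"tz": -0.12,"rx": 0,"ry": 0,"rz": 0},
    {"fingers": -1,"tx": 0,"ty": 0,"tz": -0.12,"rx": 0,"ry": 0,"rz": 0},
    {"fingers": -1,"tx": 0,"ty": 0,"tz": 0,"rx": 0,"ry": 0,"rz": 0}
  ]
}}

```text
time: 12.15
tcp_pos: [0.4304, 0.3109, 0.0201]
tool_rot: [3.102, 0.484, 0.016]
ft_force: [-0.3, -0.2, 0.5]
width: 0.0855
```

>>> {"name": "carry_out", "arguments": {
  "targets": [
    {"fingers": -1,"tx": 0,"ty": -0.015,"tz": -0.07,"rx": 0,"ry": 0.0015,"rz": 0},
    {"fingers": -1,"tx": 0,"ty": 0,"tz": -0.05,"rx": 0,"ry": 0,"rz": 0},
    {"fingers": -1,"tx": 0,"ty": 0,"tz": 0,"rx": 0,"ry": 0,"rz": 0}
  ]
}}

```text
time: 12.52
tcp_pos: [0.4307, 0.3086, 0.0009]
tool_rot: [3.104, 0.484, 0.001]
ft_force: [-0.7, -0.3, 0.2]
width: 0.0855
```

>>> {"name": "carry_out", "arguments": {
  "targets": [
    {"fingers": 1,"tx": 0,"ty": 0,"tz": 0,"rx": 0,"ry": 0,"rz": 0},
    {"fingers": 1,"tx": 0,"ty": 0,"tz": 0,"rx": 0,"ry": 0,"rz": 0},
    {"fingers": 1,"tx": 0,"ty": 0,"tz": 0,"rx": 0,"ry": 0,"rz": 0},
    {"fingers": 1,"tx": 0,"ty": 0,"tz": 0,"rx": 0,"ry": 0,"rz": 0}
  ],
  "grip_force": 40
}}

```text
time: 13.02
tcp_pos: [0.4312, 0.309, 0.0017]
tool_rot: [-3.103, -0.484, -0.004]
ft_force: [0.3, 0.4, -2.5]
width: 0.0487
```

>>> {"name": "carry_out", "arguments": {
  "targets": [
    {"fingers": 1,"tx": 0,"ty": 0,"tz": 0.06,"rx": 0,"ry": 0,"rz": 0},
    {"fingers": 1,"tx": 0,"ty": 0,"tz": 0.12,"rx": 0,"ry": 0,"rz": 0},
    {"fingers": 1,"tx": 0,"ty": 0,"tz": 0.2,"rx": 0,"ry": 0,"rz": 0},
    {"fingers": 1,"tx": 0,"ty": 0,"tz": 0.25,"rx": 0,"ry": 0,"rz": 0},
    {"fingers": 1,"tx": 0,"ty": 0,"tz": 0.2,"rx": 0,"ry": 0,"rz": 0},
    {"fingers": 1,"tx": 0,"ty": 0,"tz": 0,"rx": 0,"ry": 0,"rz": 0}
  ]
}}

```text
time: 13.78
tcp_pos: [0.4303, 0.3086, 0.1343]
tool_rot: [-3.103, -0.485, -0.006]
ft_force: [-0.9, 0.6, -2.5]
width: 0.0487
```

```bash
python3 - <<'E'
from h import *
s,c,im=snap('w9')
print(s['width'])
z=s['tcp_pos'][2]+.0145
quad('strip_tile','wrist',c,im,z,'pics/w9q.png')
E
```

```text
t 13.78 tcp [0.4303 0.3086 0.1343] yaw 17.77 z axis [ 0.004  0.001 -1.   ] F [-0.9  0.6 -2.5]
0.04866415099733797
strip_tile 0.95 rect ctr [432.3 308. ] size [113.5  50.9] ang 17.9 | moments ctr [433.3 308.7] ang 18.04 px [256. 246.]
```

View pics/w9q.png

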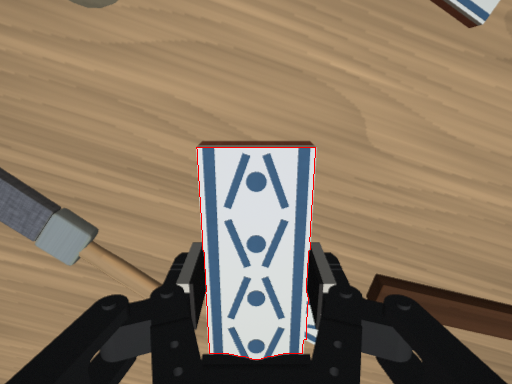

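```bash
python3 - <<'E'
from h import *
import pickle
s,c,im=pickle.load(open('w9.pkl','rb'))
for dz in (.0125,.0145,.0165):
    p=toworld([(198,147.5),(257,147.5),(314.5,147.5)],c,s['tcp_pos'][2]+dz)[:,:2]; d=(p-s['tcp_pos'][:2]); u=np.radians(17.77); print(dz,(d@np.array([[np.cos(u),-np.sin(u)],[np.sin(u),np.cos(u)]])*1000).round(1).tolist())
E
```

```text
0.0125 [[57.8, 23.6], [57.8, -1.3], [57.8, -25.5]]
0.0145 [[58.2, 23.3], [58.2, -1.2], [58.2, -25.1]]
0.0165 [[58.5, 22.9], [58.5, -1.2], [58.5, -24.7]]
```

>>> {"name": "carry_out", "arguments": {
  "targets": [
    {"fingers": 1,"tx": 0.1,"ty": -0.2,"tz": 0.05,"rx": 0,"ry": 0,"rz": -0.004},
    {"fingers": 1,"tx": 0.1,"ty": -0.32,"tz": 0.05,"rx": 0,"ry": 0,"rz": -0.006},
    {"fingers": 1,"tx": 0.1,"ty": -0.36,"tz": 0,"rx": 0,"ry": 0,"rz": -0.006},
    {"fingers": 1,"tx": 0.1,"ty": -0.36,"tz": 0,"rx": 0,"ry": 0,"rz": -0.006},
    {"fingers": 1,"tx": 0.05,"ty": -0.36,"tz": 0,"rx": 0,"ry": 0,"rz": -0.006},
    {"fingers": 1,"tx": 0,"ty": -0.36,"tz": 0,"rx": 0,"ry": 0,"rz": -0.006},
    {"fingers": 1,"tx": 0,"ty": -0.36,"tz": 0,"rx": 0,"ry": 0,"rz": -0.006},
    {"fingers": 1,"tx": -0.05,"ty": -0.36,"tz": 0,"rx": 0,"ry": 0,"rz": -0.004}
  ]
}}

```text
time: 14.88
tcp_pos: [0.4815, -0.1039, 0.136]
tool_rot: [-3.138, -0.059, 0.033]
ft_force: [0.1, -0.5, -2.3]
width: 0.0489
```

>>> {"name": "carry_out", "arguments": {
  "targets": [
    {"fingers": 1,"tx": -0.02,"ty": -0.3,"tz": 0,"rx": 0,"ry": -0.003,"rz": -0.003},
    {"fingers": 1,"tx": -0.02,"ty": -0.22,"tz": 0,"rx": 0,"ry": 0,"rz": -0.002},
    {"fingers": 1,"tx": 0,"ty": -0.12,"tz": 0,"rx": 0,"ry": 0,"rz": 0},
    {"fingers": 1,"tx": 0,"ty": 0,"tz": 0,"rx": 0,"ry": 0,"rz": 0},
    {"fingers": 1,"tx": 0,"ty": 0,"tz": 0,"rx": 0,"ry": 0,"rz": 0}
  ]
}}

```text
time: 15.5
tcp_pos: [0.4698, -0.2046, 0.1297]
tool_rot: [-3.134, 0.001, 0.022]
ft_force: [-0.0, 0.4, -2.2]
width: 0.0489
```

```bash
python3 - <<'E'
from h import *
s,c,im=snap('w10')
E
```

```text
t 15.5 tcp [ 0.4698 -0.2046  0.1297] yaw -0.03 z axis [-0.014  0.007 -1.   ] F [-0.   0.4 -2.2]
```

View pics/w10.png

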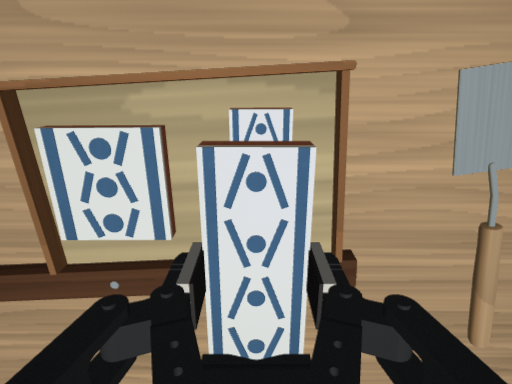

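>>> {"name": "carry_out", "arguments": {
  "targets": [
    {"fingers": 1,"tx": 0.035,"ty": -0.02,"tz": -0.1,"rx": -0.001,"ry": -0.002,"rz": 0.001},
    {"fingers": 1,"tx": 0,"ty": 0,"tz": -0.15,"rx": 0,"ry": 0,"rz": 0},
    {"fingers": 1,"tx": 0,"ty": 0,"tz": -0.15,"rx": 0,"ry": 0,"rz": 0},
    {"fingers": 1,"tx": 0,"ty": 0,"tz": -0.1,"rx": 0,"ry": 0,"rz": 0},
    {"fingers": 1,"tx": 0,"ty": 0,"tz": 0,"rx": 0,"ry": 0,"rz": 0}
  ]
}}

```text
time: 16.18
tcp_pos: [0.4783, -0.1999, 0.054]
tool_rot: [-3.139, -0.03, -0.004]
ft_force: [0.2, -0.5, -2.5]
width: 0.0488
```

```bash
python3 - <<'E'
from h import *
s,c,im=snap('w11')
E
```

```text
t 16.18 tcp [ 0.4783 -0.1999  0.054 ] yaw 1.09 z axis [ 0.003  0.002 -1.   ] F [ 0.2 -0.5 -2.5]
```

View pics/w11.png

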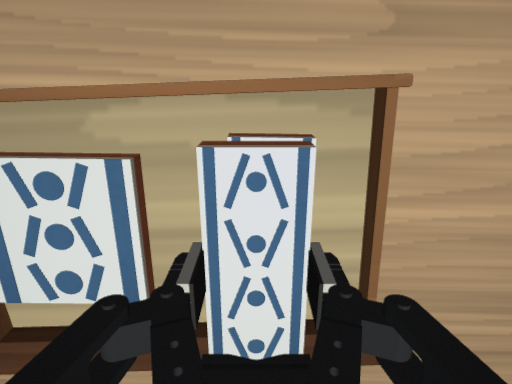

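```bash
python3 - <<'E'
from h import *
import pickle
s,c,im=pickle.load(open('w11.pkl','rb'))
cv2.imwrite('pics/w11c.png',cv2.resize(im[125:165,190:330,::-1],None,fx=5.5,fy=5.5,interpolation=cv2.INTER_CUBIC))
E
```

```text
(no output)
```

View pics/w11c.png

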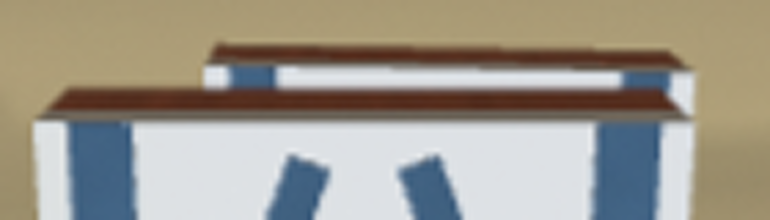

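>>> {"name": "carry_out", "arguments": {
  "targets": [
    {"fingers": 1,"tx": -0.02,"ty": -0.055,"tz": -0.02,"rx": 0,"ry": 0,"rz": -0.002},
    {"fingers": 1,"tx": 0,"ty": 0,"tz": -0.02,"rx": 0,"ry": 0,"rz": 0},
    {"fingers": 1,"tx": 0,"ty": 0,"tz": 0,"rx": 0,"ry": 0,"rz": 0}
  ]
}}

```text
time: 16.6
tcp_pos: [0.477, -0.2096, 0.0501]
tool_rot: [3.142, 0.008, 0.012]
ft_force: [0.3, -0.5, -3.1]
width: 0.049
```

```bash
python3 - <<'E'
from h import *
s,c,im=snap('w12')
cv2.imwrite('pics/w12c.png',cv2.resize(im[120:170,180:340,::-1],None,fx=5,fy=5,interpolation=cv2.INTER_CUBIC))
for dz in (0,): 
    print('exp lower far corners px',topx([(.5345,-.1834,.022),(.5345,-.2334,.022)],c).round(1).tolist())
E
```

```text
t 16.6 tcp [ 0.477  -0.2096  0.0501] yaw 0.29 z axis [ 0.008  0.    -1.   ] F [ 0.3 -0.5 -3.1]
exp lower far corners px [[206.7, 134.6], [298.2, 135.1]]
```

View pics/w12c.png

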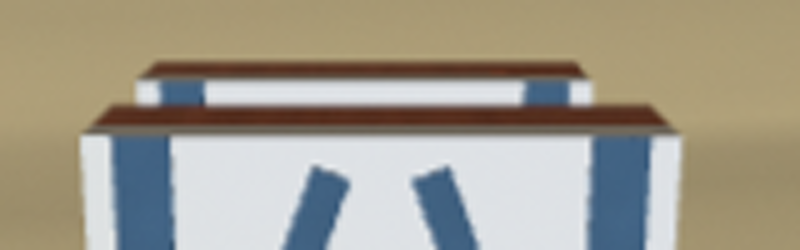

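>>> {"name": "carry_out", "arguments": {
  "targets": [
    {"fingers": 1,"tx": -0.01,"ty": 0.012,"tz": -0.06,"rx": 0,"ry": 0.001,"rz": 0},
    {"fingers": 1,"tx": 0,"ty": 0,"tz": -0.06,"rx": 0,"ry": 0,"rz": 0},
    {"fingers": 1,"tx": 0,"ty": 0,"tz": 0,"rx": 0,"ry": 0,"rz": 0}
  ]
}}

```text
time: 17.02
tcp_pos: [0.4754, -0.2077, 0.031]
tool_rot: [3.141, 0.008, 0.001]
ft_force: [-0.1, 0.5, -2.7]
width: 0.0491
```

```bash
python3 - <<'E'
from h import *
s,c,im=snap('w13')
cv2.imwrite('pics/w13c.png',cv2.resize(im[120:170,180:340,::-1],None,fx=5,fy=5,interpolation=cv2.INTER_CUBIC))
E
```

```text
t 17.02 tcp [ 0.4754 -0.2077  0.031 ] yaw 0.3 z axis [ 0.001 -0.    -1.   ] F [-0.1  0.5 -2.7]
```

View pics/w13c.png

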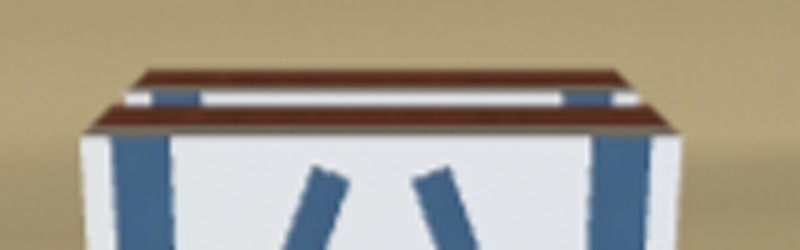

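>>> {"name": "carry_out", "arguments": {
  "targets": [
    {"fingers": 1,"tx": 0,"ty": 0,"tz": -0.025,"rx": 0,"ry": 0,"rz": 0},
    {"fingers": 1,"tx": 0,"ty": 0,"tz": -0.01,"rx": 0,"ry": 0,"rz": 0}
  ]
}}

```text
time: 17.32
tcp_pos: [0.476, -0.2077, 0.0259]
tool_rot: [3.141, 0.008, 0.003]
ft_force: [-0.4, 0.2, -3.3]
width: 0.0488
```

>>> {"name": "carry_out", "arguments": {
  "targets": [
    {"fingers": 1,"tx": 0,"ty": 0,"tz": -0.01,"rx": 0,"ry": 0,"rz": 0}
  ]
}}

```text
time: 17.45
tcp_pos: [0.4761, -0.2078, 0.0244]
tool_rot: [3.141, 0.008, 0.004]
ft_force: [-0.5, -0.3, -2.5]
width: 0.049
```

>>> {"name": "carry_out", "arguments": {
  "targets": [
    {"fingers": 1,"tx": -0.003,"ty": 0,"tz": -0.01,"rx": 0,"ry": 0,"rz": 0}
  ]
}}

```text
time: 17.58
tcp_pos: [0.476, -0.2078, 0.0236]
tool_rot: [3.141, 0.008, 0.004]
ft_force: [-4.7, 1.1, 15.7]
width: 0.0489
```

>>> {"name": "carry_out", "arguments": {
  "targets": [
    {"fingers": 1,"tx": 0,"ty": 0,"tz": -0.008,"rx": 0,"ry": 0,"rz": 0}
  ]
}}

```text
time: 17.7
tcp_pos: [0.476, -0.2078, 0.0236]
tool_rot: [3.14, 0.008, 0.003]
ft_force: [-5.0, 0.5, 12.8]
width: 0.049
```

>>> {"name": "carry_out", "arguments": {
  "targets": [
    {"fingers": 1,"tx": 0,"ty": 0,"tz": 0.002,"rx": 0,"ry": 0,"rz": 0},
    {"fingers": 0.0,"tx": 0,"ty": 0,"tz": 0,"rx": 0,"ry": 0,"rz": 0},
    {"fingers": -0.4,"tx": 0,"ty": 0,"tz": 0,"rx": 0,"ry": 0,"rz": 0},
    {"fingers": -0.4,"tx": 0,"ty": 0,"tz": 0,"rx": 0,"ry": 0,"rz": 0}
  ]
}}

```text
time: 18.2
tcp_pos: [0.4767, -0.2081, 0.0245]
tool_rot: [3.139, 0.008, 0.006]
ft_force: [0.3, -0.1, -0.1]
width: 0.06
```

Released with no residual force. Next I raise the hand straight up and look.

>>> {"name": "carry_out", "arguments": {
  "targets": [
    {"fingers": -0.4,"tx": 0,"ty": 0,"tz": 0.06,"rx": 0,"ry": 0,"rz": 0},
    {"fingers": -0.4,"tx": 0,"ty": 0,"tz": 0.15,"rx": 0,"ry": 0,"rz": 0},
    {"fingers": -0.4,"tx": 0,"ty": 0,"tz": 0.3,"rx": 0,"ry": 0,"rz": 0},
    {"fingers": -0.6,"tx": 0,"ty": 0,"tz": 0.35,"rx": 0,"ry": 0,"rz": 0},
    {"fingers": -1,"tx": 0,"ty": 0,"tz": 0.35,"rx": 0,"ry": 0,"rz": 0},
    {"fingers": -1,"tx": 0,"ty": 0,"tz": 0.2,"rx": 0,"ry": 0,"rz": 0},
    {"fingers": -1,"tx": 0,"ty": 0,"tz": 0,"rx": 0,"ry": 0,"rz": 0}
  ]
}}

```text
time: 19.08
tcp_pos: [0.4763, -0.2071, 0.2465]
tool_rot: [3.138, 0.01, 0.011]
ft_force: [0.1, 0.1, -0.0]
width: 0.0858
```

```bash
python3 - <<'E'
from h import *
s,c,im=snap('w14')
quad('strip_tile','wrist',c,im,.038,'pics/w14q.png')
for t,z in (('lip',.04),('batten',.022),('square_tile',.022)): see(t,'wrist',z,1,c)
cv2.imwrite('pics/w14c.png',cv2.resize(im[60:260,60:360,::-1],None,fx=2.6,fy=2.9,interpolation=cv2.INTER_CUBIC))
E
```

```text
t 19.07 tcp [ 0.4763 -0.2071  0.2465] yaw 0.35 z axis [ 0.007 -0.003 -1.   ] F [ 0.1  0.1 -0. ]
strip_tile 0.75 rect ctr [ 475.6 -208.6] size [119.2  49.4] ang 0.2 | moments ctr [ 475.2 -208.6] ang 0.24 px [256. 160.]Traceback (most recent call last):
  File "<stdin>", line 3, in <module>
  File "h.py", line 33, in quad
    cc=max(cs,key=cv2.contourArea)
ValueError: max() iterable argument is empty
```

View pics/w14q.png

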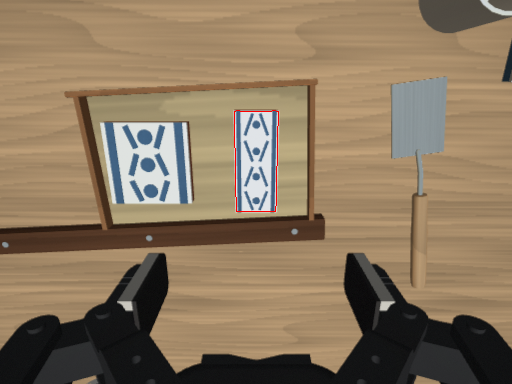

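```bash
python3 - <<'E'
from h import *
import pickle
s,c,im=pickle.load(open('w14.pkl','rb'))
a=im[195:260,60:340,::-1]; s6,c6,im6=pickle.load(open('w6.pkl','rb')); b=im6[195:260,60:340,::-1]
cv2.imwrite('pics/w14c.png',cv2.resize(np.vstack([a,b]),None,fx=2.8,fy=4,interpolation=cv2.INTER_CUBIC))
sc=eyes.capture('scene'); cv2.imwrite('pics/s14.png',cv2.resize(sc[130:240,150:320,::-1],None,fx=4.6,fy=4.6,interpolation=cv2.INTER_CUBIC))
E
```

```text
(no output)
```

View pics/w14c.png

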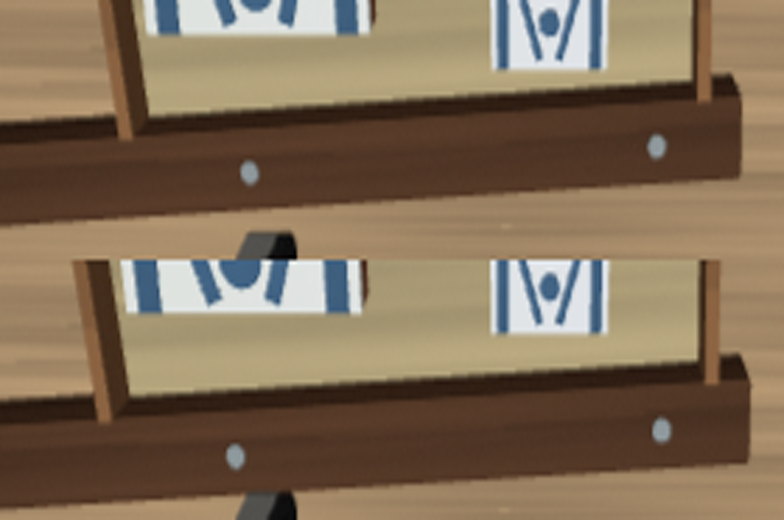

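View pics/s14.png

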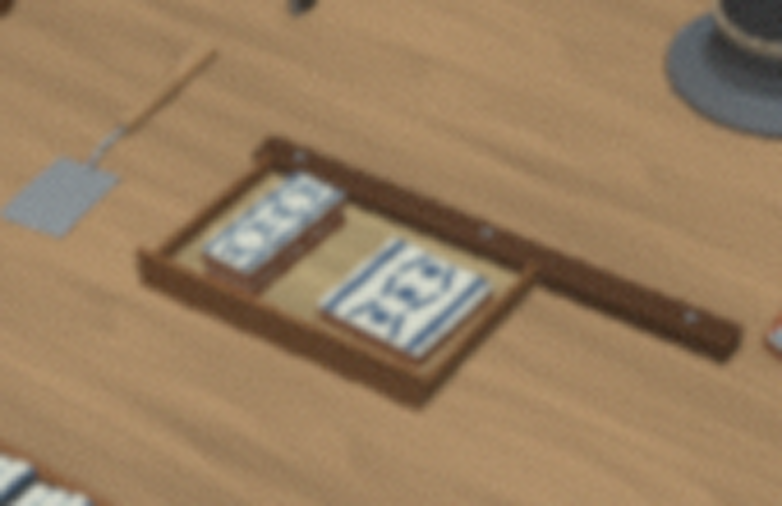

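```bash
python3 - <<'E'
from h import *
print(state()['time'],abs(state()['joint_vel']).max()); print(env.close_job())
E
```

```text
19.225 0.01953291040479275
the job is handed in; nothing more can be done
None
```

I dragged the tray flush against the batten by its far lip, then stacked the loose strip tile on the strip in the tray. I handed the job in at 19.2 s of the 51 s allowed; no verdict was reported.

- **Drag:** I set the open fingers behind the far lip and pulled the tray about 110 mm until it stopped against the batten with roughly 20 N of push. In the wrist pictures before and after the stacking, both front ends met the batten equally, to about 1 px.
- **Stack:** I gripped the loose strip at 40 N and lowered it until it touched (a brief 16 N contact, TCP at 23.6 mm). I released it with no force left on the hand.
- **Last measurements:** The placed tile is at (475.4, -208.6) mm with 0.2° yaw. The strip under it was measured earlier at (474.5, -208.4) mm with 0.3° yaw, so they line up to about 1 mm. The scene picture shows the stack flat and the square tile on the tray floor. The arm was clear of everything.
- **What failed or was not checked:** My last script stopped with an error on a second, empty network detection. The final lip, batten and square-tile measurements therefore did not run, and I judged the tray and square tile by eye from the pictures. I did not re-measure the other things on the bench.

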